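Reset the tall lid-height gauge on the packing bench

TASK

Reset the taller of the two lid-height gauges on the packing bench: swing its jam-nut lever well loose (counter-clockwise from above), turn the pointer knob above it until its nose points at the small upright index pin on the gauge's arm, then swing the lever back until the jam nut is fully tight. Do not touch the low gauge.

Things in the scene. Friction and masses are not known exactly. Their poses are not given: they have to be found in the camera images.
- tall_gauge: taller of two gauges screwed to the bench: dark base plate 165 x 110 mm (x -70 to +95), grey column at the back (x +56 to +88), grey arm 50 wide, its top 105 above the worktop. Steel index pin, 9 thick, on the arm at x +46, y 0, top 127 high. Origin on the worktop on the vertical axis of nut and knob; z up, +x along the arm to the column (away from the robot at yaw 0, varies by 20 deg)
- tall_nut (a joint): jam nut of the tall gauge, rad, counter-clockwise from above positive: 0 tight, 1.05 fully loose (firm stops). Its flat steel lever (109 to 117 mm high) ends in an upright black post 16 thick, 117 to 153 high, 90 from the axis: at x -90, y 0 of tall_gauge when tight, at -45, -78 when loose. 2 N at the post moves it; it stays where left. The knob may be turned only while the nut is loose
- tall_knob (a joint): pointer knob of the tall gauge, above the nut, rad, counter-clockwise from above positive: 0 = nose along +x, at the pin; starts 0.7 to 1.3. Black bar 16 mm thick, 127 to 155 high, from 30 behind the axis (round tail) to 37 ahead (nose, 4 thick over the last 8), on a steel collar of radius 24. Turns with about 0.05 N m, stays where left, does not rise
- low_gauge: the other gauge, same build but lower: arm top 58 mm above the worktop, everything on it 47 mm lower than on the tall one; origin and axes as for tall_gauge. To be left alone

How it is judged:
By the outcome, as a careful person would: the job done as asked, in the order asked, and still so for the second after the job is handed in, with the robot touching nothing.
It also fails if it takes over 61 s, if anything falls off the work surface, if the arm or the gripper's body presses on something with over 40 N, if the wrist force passes 120 N, or if a joint passes its speed limit or range.

ROBOT

A 6-joint arm with a two-finger parallel gripper is mounted at the origin on a cart in front of the work surface, level with it; the furniture and walls round the work are solid. World frame = base frame: x ahead of the robot, y to its left, z up, the work surface at z = 0. Lengths are in m, angles in rad, forces in N, time in s.
With the tool pointing down it reaches from about 0.275 to 0.725 m from the base axis. Payload 5.6 kg.
Tool frame: the origin (TCP) lies between the finger pads; the fingertips stand ctrl.tcp_to_tips ahead of it and the grasp point (between the pads) lies 11 mm behind it (ctrl.tcp_to_tips is the distance from the TCP to the fingertips, in m); z points along the fingers, y is the line along which they close (so a half turn about z gives the same grasp; the last joint's range is limited). The gripper opens to 85 mm and grips with 20 to 120 N. Pads are 22 mm wide; open, the fingers measure 114 mm over their backs; the gripper's body (76 mm by 85 mm) begins 54 mm behind the grasp point. The pads swing forward as they close: fully open they stand 13 mm farther back than shut.
Start: joints at [1.442, 0.255, 0.108, 0, -1.424, -0.285], TCP at [0.221, 0.504, 0.205] pointing down, gripper open.
Joint ranges: [-2.95, 2.95], [-1.21, 1.97], [-1.09, 1.5], [-2.87, 1.71], [-2.94, -0.07], [-3.05, 3.05]. Speed limits (rad/s): [2.57, 2.57, 3.14, 3.14, 3.14, 3.14].

INTERFACE

Orientations are given as a unit quaternion [x, y, z, w].
In Python, from plant import ctrl gives the robot as it stands.
- The arm moves only by the tool play_rows, never from a script. Its argument "commands" is a list of rows, each a list of 7 numbers: the turn, a rotation vector about the tool's x, y, z each as a share of 120 degrees, from -1 to 1, then the shift along the tool's x, y, z each as a share of 8 cm, from -1 to 1, then the opening, from 0 (shut) to 1 (fully open). A call has exactly 10 rows; each row is the pose to reach, as a shift and turn from the pose commanded when the call began, along the tool's axes at that moment; what a row does not reach only later rows make up. A row lasts 1/12 s, in which the tool goes at most 41.7 mm and 7.16 degrees, less where a joint would pass 70% of its speed; a pose out of reach is approached as far as the arm can. A call with a number of a shift or a turn outside -1 to 1 is refused whole. A call with a gripper value outside its range is refused whole. The fingers move at their own pace and stop on an object; "newtons" is the grip in N (left out, the last holds). Time passes only in rows, so rows that repeat a pose let the fingers close, or fill a call up. It gives the time, the measured TCP pose, the force, the opening and the grip force at its end, in the units of the state.
- ctrl.sense(): the state, without advancing time (a new reading comes with each control period).
- ctrl.get_image(name): name is "scene" or "top" or "wrist"; returns a dict with "img" (400x640x3 uint8, red, green, blue), "fx", "fy", "cx", "cy" (pixels), "k1" (the pictures are not rectified: a ray, as slopes to the right and down, at radius r is drawn at 1 + k1 r^2 times it, then the intrinsics apply), "R" (3x3) and "t" (3): a world point X has camera coordinates R X + t. Camera axes: x right, y down, z forward; pixel columns grow to the right and rows downward; lengths in m; the calibration is good to about 2 mm. A picture is of the moment at which its call begins. There is no depth.
- ctrl.job_done(): hands the job in; it is judged then, once.
The state is a dict: "t": time; "joint_positions": joint angles; "joint_vel": joint speeds; "joint_torque": joint torques, N m; "tool_pos": TCP position; "eef_rot": TCP orientation; "force": force on the tool from outside, world axes, zero at the start; "moment": the same for the moment, N m; "opening": finger opening in m; "finger_force": force on a finger pad.
Only numpy, scipy, OpenCV 4.12 (cv2) and the standard library are available. Lean on these libraries where they do the work, as an engineer would, in place of code of your own. Each camera call takes 0.05 s, during which the arm holds its last target. There are 200 camera calls.

## Working session

There is one attempt and no reset: what is moved stays moved. The work goes in short steps, Python scripts to look and compute and a tool call to move; the robot and the scene stay as the last step left them, time stands still between calls to the robot, and variables do not carry over. Pictures are saved under pics/ and viewed, at most 10 in all, crops included, and the job is handed in when it is done.

Besides the shell and the picture viewer there is one more tool, called after "Request:" as name(argument=value, ...), one argument or row to a line, values as JSON. play_rows: Moves the arm, as the interface text tells. Its arguments: {"type":"object","properties":{"commands":{"type":"array","items":{"type":"array","items":{"type":"number","minimum":-1,"maximum":1}}},"newtons":{"type":"number"}},"required":["commands"]}

```bash
mkdir -p pics; ls; python3 - <<'E'
from plant import ctrl
import cv2,numpy as np
print(ctrl.tcp_to_tips, ctrl.sense())
for n in ("scene","top"):
    d=ctrl.get_image(n); cv2.imwrite(f"pics/{n}0.png",d["img"][:,:,::-1]); print(n,{k:(np.round(v,4).tolist()) for k,v in d.items() if k!="img"})
E
```

```text
pics
0.008 {'t': 0.0, 'joint_positions': array([ 1.44159550e+00,  2.55741072e-01,  1.06974226e-01, -5.10557508e-04,
       -1.42390200e+00, -2.84571063e-01]), 'joint_vel': array([-1.78925765e-03, -6.20660689e-04,  1.57253556e-03, -8.81513668e-04,
       -1.22414719e-03,  2.96656225e-05]), 'joint_torque': array([-3.40732795e-04, -3.86633492e+01,  2.37938118e+01,  5.36498845e+00,
       -6.21002982e-03, -1.19760053e-06]), 'tool_pos': array([0.22086349, 0.50308851, 0.20418152]), 'eef_rot': array([ 9.78667143e-01, -2.05449953e-01, -1.79072556e-04,  9.53031670e-04]), 'force': array([-0.38422022,  0.74769106,  0.57056316]), 'moment': array([-0.01356532,  0.00507033,  0.00280963]), 'finger_force': 0.0, 'opening': 0.08525855272204119}
scene {'fx': 444.4866, 'fy': 444.4866, 'cx': 324.2505, 'cy': 199.0372, 'k1': -0.0909, 'R': [[0.821, -0.5709, -0.0073], [-0.4524, -0.6426, -0.6184], [0.3483, 0.511, -0.7859]], 't': [-0.4543, 0.3095, 0.9028]}
top {'fx': 413.2476, 'fy': 413.2476, 'cx': 321.5708, 'cy': 198.0813, 'k1': 0.0223, 'R': [[-0.1738, -0.9848, -0.0067], [-0.9531, 0.1699, -0.2506], [0.2479, -0.0372, -0.9681]], 't': [0.0867, 0.5811, 0.8083]}
```

View pics/scene0.png

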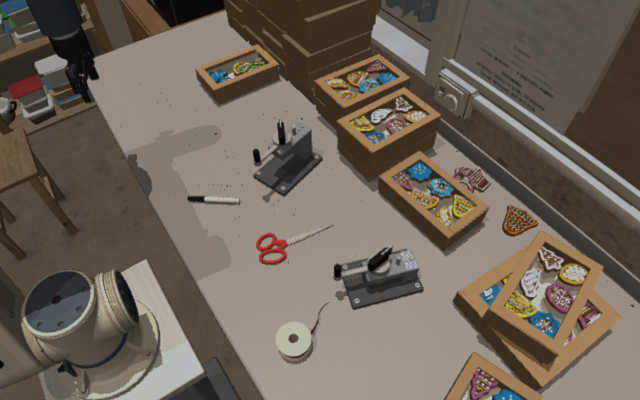

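View pics/top0.png

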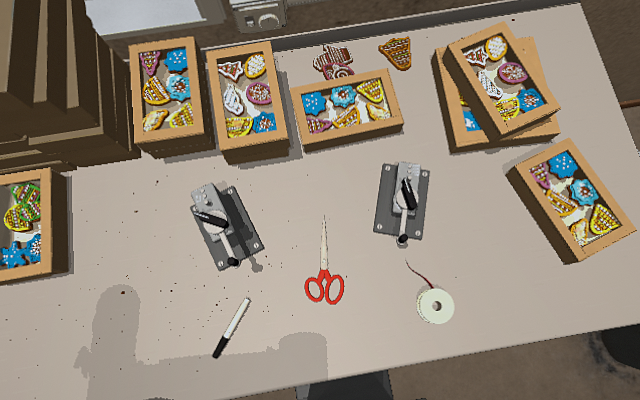

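The left gauge (scene ~(285,160), top ~(225,225)) looks the taller; the right one is at scene (378,275), top (403,205). I'll zoom both views of the left one.

```bash
python3 - <<'E'
import cv2,numpy as np
a=cv2.imread("pics/top0.png")[170:280,180:275];b=cv2.imread("pics/scene0.png")[105:215,240:335]
cv2.imwrite("pics/crop.png",np.hstack([cv2.resize(i,None,fx=4.2,fy=5,interpolation=2) for i in (a,b)]))
E
```

```text
(no output)
```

View pics/crop.png

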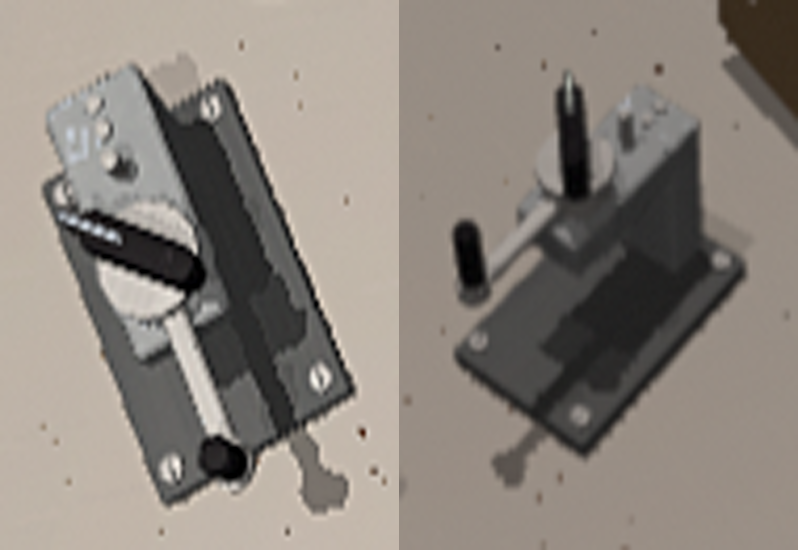

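Tall gauge confirmed on the left. Top-view pixels: post top (232.9,261), pin top (206.2,202), nose (194.8,213), collar (215.2,222). Scene-view pixels: post top (256.2,150.4), pin (294.3,128.6), nose (280.5,120).

```bash
cat > h.py <<'E'
import numpy as np,cv2
from scipy.spatial.transform import Rotation as Ro
def ray(d,p):
    k=np.array([d["k1"],0,0,0,0.]);K=np.array([[d["fx"],0,d["cx"]],[0,d["fy"],d["cy"]],[0,0,1]])
    u=cv2.undistortPoints(np.array([[p]],float),K,k).ravel()
    R=np.array(d["R"]);v=R.T@np.r_[u,1];return -R.T@np.array(d["t"]),v/np.linalg.norm(v)
def plane(d,p,z):
    c,v=ray(d,p);return c+v*(z-c[2])/v[2]
def tri(d1,p1,d2,p2):
    A=np.zeros((3,3));b=np.zeros(3);L=[ray(d1,p1),ray(d2,p2)]
    for c,v in L:
        M=np.eye(3)-np.outer(v,v);A+=M;b+=M@c
    X=np.linalg.solve(A,b);return X,[np.linalg.norm(np.cross(X-c,v)) for c,v in L]
def to_tool(pos,rotz_world,s):  # shift in tool axes /8cm for world target pos; turn
    R=Ro.from_quat(s["eef_rot"]);return R.inv().apply(pos-s["tool_pos"])/0.08
E
python3 - <<'E'
from h import *
from plant import ctrl
T=ctrl.get_image("top");S=ctrl.get_image("scene")
np.set_printoptions(precision=4,suppress=True)
P={"post":((232.9,261),(256.2,150.4),.153),"pin":((206.2,202),(294.3,128.6),.127),"nose":((194.8,213),(280.5,120),.155)}
for k,(a,b,z) in P.items(): print(k,*tri(T,a,S,b),plane(T,a,z),plane(S,b,z))
print("collar",plane(T,(215.2,222),.127))
print("tail",plane(T,(226.5,224),.155))
R=Ro.from_quat(ctrl.sense()["eef_rot"]).as_matrix();print(R)
E
```

```text
post [0.4777 0.1694 0.1575] [np.float64(0.00156076987797286), np.float64(0.0015607698779728488)] [0.4768 0.1708 0.153 ] [0.4809 0.1733 0.153 ]
pin [0.6098 0.2158 0.1201] [np.float64(0.0013980471621595745), np.float64(0.0013980471621595565)] [0.6063 0.2144 0.127 ] [0.6076 0.209  0.127 ]
nose [0.5819 0.2318 0.1522] [np.float64(0.0009451075558459261), np.float64(0.0009451075558460106)] [0.5802 0.2313 0.155 ] [0.5814 0.2288 0.155 ]
collar [0.5626 0.2012 0.127 ]
tail [0.5482 0.174  0.155 ]
[[ 0.9156 -0.4021 -0.0003]
 [-0.4021 -0.9156 -0.0011]
 [ 0.0001  0.0011 -1.    ]]
```

Axis ≈ (0.565, 0.199), yaw ≈ 17.5°, knob ≈ +0.76 rad. Moving to above the post (tool axes: 0.368 m in x, 0.20 m in y).

Request:
play_rows(
  commands=[
    [0,0,0,0.1,0.05,0,1],
    [0,0,0,0.2,0.1,0,1],
    [0,0,0,0.3,0.16,0,1],
    [0,0,0,0.4,0.22,0,1],
    [0,0,0,0.5,0.27,0,1],
    [0,0,0,0.6,0.33,0,1],
    [0,0,0,0.7,0.38,0,1],
    [0,0,0,0.8,0.43,0,1],
    [0,0,0,0.9,0.49,0,1],
    [0,0,0,1,0.54,0,1],
  ],
)

```text
t: 1.03
tool_pos: [0.2776, 0.4311, 0.2051]
eef_rot: [0.979, -0.205, 0.0, -0.0]
force: [0.0, 0.4, -0.9]
opening: 0.0854
finger_force: 0.0
```

Request:
play_rows(
  commands=[
    [0,0,0,0.1,0.05,0,1],
    [0,0,0,0.2,0.1,0,1],
    [0,0,0,0.3,0.16,0,1],
    [0,0,0,0.4,0.22,0,1],
    [0,0,0,0.5,0.27,0,1],
    [0,0,0,0.6,0.33,0,1],
    [0,0,0,0.7,0.38,0,1],
    [0,0,0,0.8,0.43,0,1],
    [0,0,0,0.9,0.49,0,1],
    [0,0,0,1,0.54,0,1],
  ],
)

```text
t: 1.87
tool_pos: [0.3334, 0.3594, 0.2051]
eef_rot: [0.979, -0.205, -0.0, 0.0]
force: [-0.0, -0.6, 0.1]
opening: 0.0852
finger_force: 0.0
```

Request:
play_rows(
  commands=[
    [0,0,0,0.1,0.05,0,1],
    [0,0,0,0.2,0.1,0,1],
    [0,0,0,0.3,0.16,0,1],
    [0,0,0,0.4,0.22,0,1],
    [0,0,0,0.5,0.27,0,1],
    [0,0,0,0.6,0.33,0,1],
    [0,0,0,0.7,0.38,0,1],
    [0,0,0,0.8,0.43,0,1],
    [0,0,0,0.9,0.49,0,1],
    [0,0,0,1,0.54,0,1],
  ],
)

```text
t: 2.7
tool_pos: [0.3893, 0.2876, 0.2051]
eef_rot: [0.979, -0.205, 0.0, 0.0]
force: [-0.4, -1.0, 0.6]
opening: 0.0861
finger_force: 0.0
```

Request:
play_rows(
  commands=[
    [0,0,-0.05,0.1,0.05,0,1],
    [0,0,-0.1,0.2,0.1,0,1],
    [0,0,-0.15,0.3,0.16,0,1],
    [0,0,-0.2,0.4,0.22,0,1],
    [0,0,-0.25,0.5,0.27,0,1],
    [0,0,-0.3,0.6,0.33,0,1],
    [0,0,-0.343,0.7,0.38,0,1],
    [0,0,-0.343,0.8,0.43,0,1],
    [0,0,-0.343,0.9,0.49,0,1],
    [0,0,-0.343,1,0.54,0,1],
  ],
)

```text
t: 3.53
tool_pos: [0.4451, 0.2159, 0.2051]
eef_rot: [0.989, 0.15, -0.0, 0.0]
force: [0.3, 1.0, -0.8]
opening: 0.0857
finger_force: 0.0
```

```bash
python3 - <<'E'
from h import *
from plant import ctrl
s=ctrl.sense();R=Ro.from_quat(s["eef_rot"])
W=ctrl.get_image("wrist");cv2.imwrite("pics/w1.png",W["img"][:,:,::-1])
print(s["t"],s["tool_pos"],np.degrees(np.arctan2(R.as_matrix()[1,0],R.as_matrix()[0,0])),to_tool(np.array([.479,.172,.205]),0,s))
E
```

```text
3.5333 [0.44514045 0.21587559 0.20509789] 17.29717556919304 [0.24103542 0.649484   0.00124033]
```

View pics/w1.png

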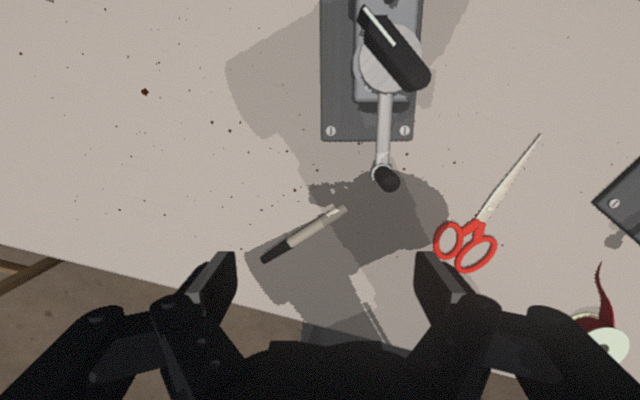

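The wrist view shows the post top at (391,181), the lever pointing down, and the knob with its nose at (362,10) and tail at (422,80). Cast rays from here.

```bash
python3 - <<'E'
from h import *
from plant import ctrl
W=ctrl.get_image("wrist")
for n,p,z in (("post",(391,181),.153),("nose",(362,10),.155),("tail",(419,79),.155),("collar",(387,59),.127)): print(n,plane(W,p,z))
# gauge yaw: base plate left edge and plate front edge
E
```

```text
post [0.48317985 0.17414598 0.153     ]
nose [0.58210083 0.23250889 0.155     ]
tail [0.55515653 0.1820005  0.155     ]
collar [0.56618932 0.20334996 0.127     ]
```

Request:
play_rows(
  commands=[
    [0,0,0,0.07,0.16,0,1],
    [0,0,0,0.14,0.32,0,1],
    [0,0,0,0.21,0.48,0,1],
    [0,0,0,0.27,0.645,0,1],
    [0,0,0,0.27,0.645,0.15,1],
    [0,0,0,0.27,0.645,0.3,1],
    [0,0,0,0.27,0.645,0.45,1],
    [0,0,0,0.27,0.645,0.6,1],
    [0,0,0,0.27,0.645,0.75,1],
    [0,0,0,0.27,0.645,0.91,1],
  ],
)

```text
t: 4.47
tool_pos: [0.4808, 0.1741, 0.1319]
eef_rot: [0.989, 0.151, 0.0, -0.0]
force: [-0.0, -0.2, -0.4]
opening: 0.0851
finger_force: 0.0
```

Request:
play_rows(
  commands=[
    [0,0,0,0,0,0,0.1],
    [0,0,0,0,0,0,0.1],
    [0,0,0,0,0,0,0.1],
    [0,0,0,0,0,0,0.1],
    [0,0,0,0,0,0,0.1],
    [0,0,0,0,0,0,0.1],
    [0,0,0,0,0,0,0.1],
    [0,0,0,0,0,0,0.1],
    [0,0,0,0,0,0,0.1],
    [0,0,0,0,0,0,0.1],
  ],
  newtons=25,
)

```text
t: 5.3
tool_pos: [0.4807, 0.1739, 0.1323]
eef_rot: [0.988, 0.152, -0.0, 0.0]
force: [1.3, 0.4, -0.5]
opening: 0.0085
finger_force: 0.0
```

```bash
python3 - <<'E'
from h import *
from plant import ctrl
s=ctrl.sense();print(s["opening"],s["finger_force"],s["force"],s["tool_pos"])
W=ctrl.get_image("wrist");cv2.imwrite("pics/w2.png",W["img"][:,:,::-1])
E
```

```text
0.008497655128786554 0.0 [ 1.32231909  0.36574417 -0.49717741] [0.48070019 0.17394038 0.13228595]
```

View pics/w2.png

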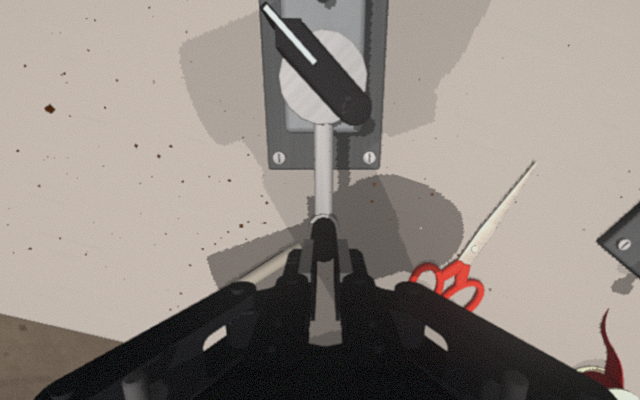

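```bash
python3 - <<'E'
import cv2
a=cv2.imread("pics/w2.png")[190:350,240:410]
a=cv2.convertScaleAbs(a,alpha=1.8,beta=25)
cv2.imwrite("pics/w2c.png",cv2.resize(a,None,fx=3.7,fy=3.7,interpolation=2))
E
```

```text
(no output)
```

View pics/w2c.png

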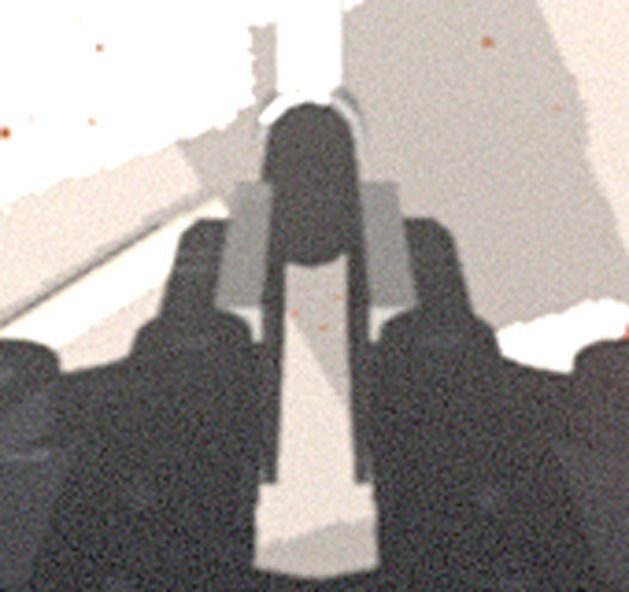

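The post sits between the pads, though the opening reads 8.5 mm with no grip force. Closing fully to learn whether it is held.

Request:
play_rows(
  commands=[
    [0,0,0,0,0,0,0],
    [0,0,0,0,0,0,0],
    [0,0,0,0,0,0,0],
    [0,0,0,0,0,0,0],
    [0,0,0,0,0,0,0],
    [0,0,0,0,0,0,0],
    [0,0,0,0,0,0,0],
    [0,0,0,0,0,0,0],
    [0,0,0,0,0,0,0],
    [0,0,0,0,0,0,0],
  ],
  newtons=25,
)

```text
t: 6.18
tool_pos: [0.4807, 0.174, 0.1323]
eef_rot: [0.988, 0.152, 0.0, -0.0]
force: [0.0, -0.1, -0.4]
opening: 0.0001
finger_force: 0.0
```

```bash
python3 - <<'E'
from h import *
from plant import ctrl
s=ctrl.sense();print(s["opening"],s["finger_force"],s["force"],s["tool_pos"])
W=ctrl.get_image("wrist")["img"][:,:,::-1];a=cv2.convertScaleAbs(W,alpha=1.8,beta=25)[120:350,180:460];cv2.imwrite("pics/w3.png",cv2.resize(a,None,fx=2.6,fy=2.6))
E
```

```text
6.901069810581626e-05 0.0 [ 0.00640959 -0.05631419 -0.38728695] [0.48070782 0.17396483 0.13229277]
```

View pics/w3.png

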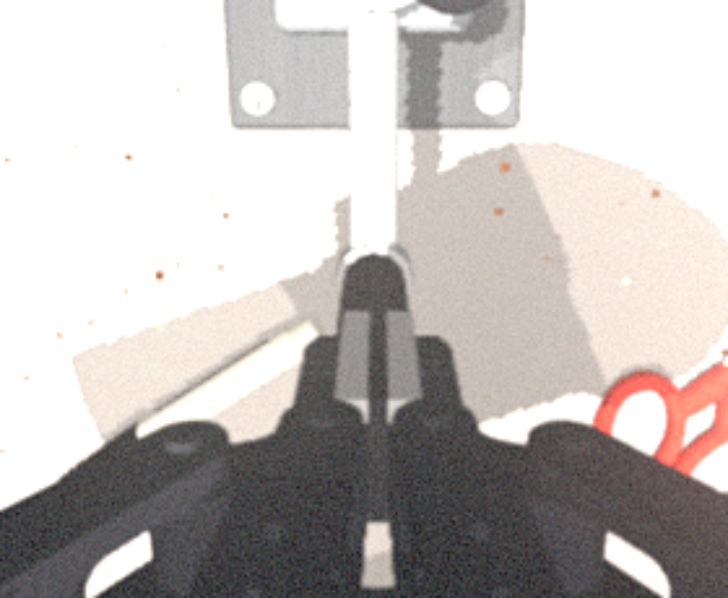

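```bash
python3 - <<'E'
from h import *
from plant import ctrl
W=ctrl.get_image("wrist")
s=ctrl.sense();R=Ro.from_quat(s["eef_rot"]).as_matrix()
def px(X):
    k=np.array([W["k1"],0,0,0,0.]);K=np.array([[W["fx"],0,W["cx"]],[0,W["fy"],W["cy"]],[0,0,1]])
    return cv2.projectPoints(np.array([X]),cv2.Rodrigues(np.array(W["R"]))[0],np.array(W["t"]),K,k)[0].ravel()
print("top",plane(W,(324,249),.153),"ring",plane(W,(324,222),.117),"px tcp",px(s["tool_pos"]),"px tips",px(s["tool_pos"]+.008*R[:,2]),"front of tips",px(s["tool_pos"]+.008*R[:,2]+.011*R[:,0]),px(s["tool_pos"]-.011*R[:,2]+.011*R[:,0]))
print("cam",-np.array(W["R"]).T@W["t"])
E
```

```text
top [0.48244315 0.17472246 0.153     ] ring [0.48458219 0.17545588 0.117     ] px tcp [324.40756919 237.09274502] px tips [324.41036842 232.11803034] front of tips [324.43712497 215.68742419] [324.43287325 226.6735468 ]
cam [0.54904409 0.19550114 0.3007738 ]
```

The pads look shut on nothing, apparently above the post. Checking with the outside cameras.

```bash
python3 - <<'E'
from h import *
from plant import ctrl
a=ctrl.get_image("top")["img"][200:300,180:280,::-1];b=ctrl.get_image("scene")["img"][85:185,215:315,::-1]
cv2.imwrite("pics/ts.png",cv2.convertScaleAbs(np.hstack([cv2.resize(i,(400,400),interpolation=2) for i in (a,b)]),alpha=1.7,beta=20))
E
```

```text
(no output)
```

View pics/ts.png

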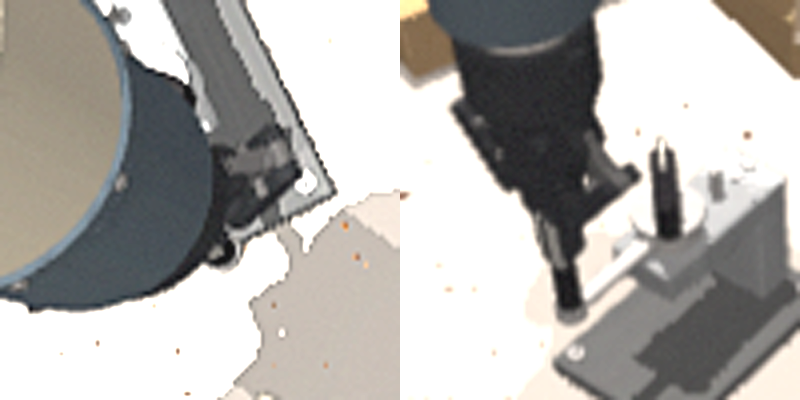

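In the scene view the whole post is visible, and the fingertips sit just above its top: they stand about 30 mm higher than nominal. I'll open, descend 28 mm and close again.

Request:
play_rows(
  commands=[
    [0,0,0,0,0,0,0.6],
    [0,0,0,0,0,0,0.6],
    [0,0,0,0,0,0,0.6],
    [0,0,0,0,0,0,0.6],
    [0,0,0,0,0,0,0.6],
    [0,0,0,0,0,0.07,0.6],
    [0,0,0,0,0,0.14,0.6],
    [0,0,0,0,0,0.21,0.6],
    [0,0,0,0,0,0.28,0.6],
    [0,0,0,0,0,0.35,0.6],
  ],
  newtons=25,
)

```text
t: 7.22
tool_pos: [0.4805, 0.1738, 0.1034]
eef_rot: [0.988, 0.152, -0.0, 0.0]
force: [0.2, 0.1, 0.3]
opening: 0.0514
finger_force: 0.0
```

Request:
play_rows(
  commands=[
    [0,0,0,0,0,0,0.1],
    [0,0,0,0,0,0,0.1],
    [0,0,0,0,0,0,0.1],
    [0,0,0,0,0,0,0.1],
    [0,0,0,0,0,0,0.1],
    [0,0,0,0,0,0,0.1],
    [0,0,0,0,0,0,0.1],
    [0,0,0,0,0,0,0.1],
    [0,0,0,0,0,0,0.1],
    [0,0,0,0,0,0,0.1],
  ],
  newtons=25,
)

```text
t: 8.05
tool_pos: [0.4808, 0.174, 0.1045]
eef_rot: [0.988, 0.152, 0.0, -0.0]
force: [-1.0, -0.2, 1.0]
opening: 0.0147
finger_force: 25.2
```

Gripped (25 N). Swing it 59° counter-clockwise about the axis.

Request:
play_rows(
  commands=[
    [0,0,-0.05,0.006,0.118,0,0.1],
    [0,0,-0.1,0.025,0.234,0,0.1],
    [0,0,-0.15,0.055,0.348,0,0.1],
    [0,0,-0.2,0.097,0.458,0,0.1],
    [0,0,-0.25,0.151,0.5625,0,0.1],
    [0,0,-0.3,0.215,0.661,0,0.1],
    [0,0,-0.35,0.289,0.753,0,0.1],
    [0,0,-0.4,0.372,0.836,0,0.1],
    [0,0,-0.45,0.464,0.91,0,0.1],
    [0,0,-0.492,0.545,0.964,0,0.1],
  ],
  newtons=30,
)

```text
t: 8.88
tool_pos: [0.5464, 0.1146, 0.1045]
eef_rot: [0.784, 0.621, 0.001, -0.001]
force: [-0.6, 4.7, 1.7]
opening: 0.0146
finger_force: 29.6
```

```bash
python3 - <<'E'
from h import *
from plant import ctrl
np.set_printoptions(precision=4,suppress=True)
s=ctrl.sense();R=Ro.from_quat(s["eef_rot"]).as_matrix()
yaw=np.degrees(np.arctan2(R[1,0],R[0,0]));p=s["tool_pos"][:2]
d=p-[.5666,.201];print(s["joint_positions"],yaw,p,np.linalg.norm(d),np.degrees(np.arctan2(*-d[::-1]))-17.4,s["force"],s["moment"],s["finger_force"],s["opening"])
E
```

```text
[ 0.4858  0.3204 -0.0616 -0.0018 -1.1865  2.4258] 76.78412952230144 [0.5464 0.1146] 0.08871268376473164 59.445598424036056 [-0.5942  4.7135  1.7127] [1.8887 0.2506 0.0141] 29.584968429990113 0.014609602970063371
```

Nut loose (~59–60°). Release, rise, and go to the knob.

Request:
play_rows(
  commands=[
    [0,0,0,0,0,0,0.6],
    [0,0,0,0,0,0,0.6],
    [0,0,0,0,0,0,0.6],
    [0,0,0,0,0,0,0.6],
    [0,0,0,0,0,-0.12,0.6],
    [0,0,0,0,0,-0.25,0.6],
    [0,0,0,0,0,-0.4,0.6],
    [0,0,0,0,0,-0.55,0.6],
    [0,0,0,0.05,0,-0.65,0.6],
    [0,0,0,0.11,0,-0.65,0.6],
  ],
)

```text
t: 9.72
tool_pos: [0.549, 0.1226, 0.1595]
eef_rot: [0.785, 0.619, 0.002, 0.001]
force: [0.4, 0.7, -0.4]
opening: 0.051
finger_force: 0.0
```

Request:
play_rows(
  commands=[
    [0,0,0.02,0.12,0,0,0.6],
    [0,0,0.04,0.24,0,0,0.6],
    [0,0,0.06,0.37,0,0,0.6],
    [0,0,0.08,0.5,0,0,0.6],
    [0,0,0.1,0.63,0,0,0.6],
    [0,0,0.123,0.76,0,0,0.6],
    [0,0,0.123,0.88,0,0,0.6],
    [0,0,0.123,1,0,0,0.6],
    [0,0,0.123,1,0,0,0.6],
    [0,0,0.123,1,0,0,0.6],
  ],
)

```text
t: 10.55
tool_pos: [0.5661, 0.2003, 0.1559]
eef_rot: [0.858, 0.514, -0.0, 0.0]
force: [0.9, 0.1, 0.5]
opening: 0.051
finger_force: 0.0
```

```bash
python3 - <<'E'
from h import *
from plant import ctrl
np.set_printoptions(precision=4,suppress=True)
s=ctrl.sense();R=Ro.from_quat(s["eef_rot"]).as_matrix()
print(np.degrees(np.arctan2(R[1,0],R[0,0])),s["tool_pos"],to_tool(np.array([.5666,.201,.106]),0,s))
a=ctrl.get_image("wrist")["img"][:,:,::-1];cv2.imwrite("pics/w4.png",cv2.convertScaleAbs(a,alpha=1.7,beta=20))
E
```

```text
61.825588240730376 [0.5661 0.2003 0.1559] [0.0116 0.0016 0.6242]
```

View pics/w4.png

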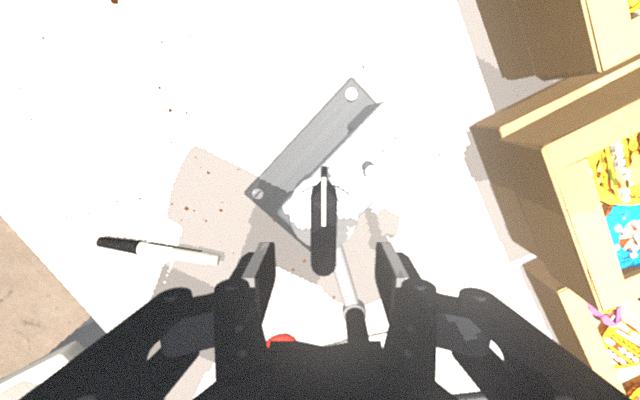

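The bar (column 323, rows 170–270) is aligned with and centred between the pads; the lever is swung loose. Descend and grip.

Request:
play_rows(
  commands=[
    [0,0,0,0,0,0.1,0.6],
    [0,0,0,0,0,0.2,0.6],
    [0,0,0,0,0,0.3,0.6],
    [0,0,0,0,0,0.4,0.6],
    [0,0,0,0,0,0.5,0.6],
    [0,0,0,0,0,0.6,0.6],
    [0,0,0,0,0,0.62,0.6],
    [0,0,0,0,0,0.62,0.1],
    [0,0,0,0,0,0.62,0.1],
    [0,0,0,0,0,0.62,0.1],
  ],
  newtons=25,
)

```text
t: 11.43
tool_pos: [0.5654, 0.2004, 0.1072]
eef_rot: [0.858, 0.513, -0.0, -0.001]
force: [-27.8, 14.0, 19.5]
opening: 0.0155
finger_force: 16.4
```

Request:
play_rows(
  commands=[
    [0,0,0,0,0,0,0.1],
    [0,0,0,0,0,0,0.1],
    [0,0,0,0,0,0,0.1],
    [0,0,0,0,0,0,0.1],
    [0,0,0,0,0,0,0.1],
    [0,0,0,0,0,0,0.1],
    [0,0,0,0,0,0,0.1],
    [0,0,0,0,0,0,0.1],
    [0,0,0,0,0,0,0.1],
    [0,0,0,0,0,0,0.1],
  ],
  newtons=25,
)

```text
t: 12.27
tool_pos: [0.5652, 0.2006, 0.1074]
eef_rot: [0.858, 0.513, -0.0, -0.001]
force: [-4.9, 2.2, 2.1]
opening: 0.0154
finger_force: 26.3
```

Request:
play_rows(
  commands=[
    [0,0,0.04,0,0,0,0.1],
    [0,0,0.08,0,0,0,0.1],
    [0,0,0.12,0,0,0,0.1],
    [0,0,0.17,0,0,0,0.1],
    [0,0,0.22,0,0,0,0.1],
    [0,0,0.27,0,0,0,0.1],
    [0,0,0.32,0,0,0,0.1],
    [0,0,0.3675,0,0,0,0.1],
    [0,0,0.3675,0,0,0,0.1],
    [0,0,0.3675,0,0,0,0.1],
  ],
)

```text
t: 13.1
tool_pos: [0.5644, 0.2015, 0.1074]
eef_rot: [0.988, 0.153, -0.001, -0.002]
force: [-9.2, 4.9, 4.9]
opening: 0.0156
finger_force: 26.5
```

Request:
play_rows(
  commands=[
    [0,0,0,0,0,0,0.6],
    [0,0,0,0,0,0,0.6],
    [0,0,0,0,0,0,0.6],
    [0,0,0,0,0,0,0.6],
    [0,0,0,0,0,0,0.6],
    [0,0,0,0,0,-0.1,0.6],
    [0,0,0,0,0,-0.25,0.6],
    [0,0,0,0,0,-0.4,0.6],
    [0,0,0,0,0,-0.55,0.6],
    [0,0,0,0,0,-0.65,0.6],
  ],
)

```text
t: 13.93
tool_pos: [0.5669, 0.1998, 0.1607]
eef_rot: [0.988, 0.153, 0.001, -0.0]
force: [1.0, 0.3, 0.7]
opening: 0.0512
finger_force: 0.0
```

```bash
python3 - <<'E'
from h import *
from plant import ctrl
np.set_printoptions(precision=4,suppress=True)
s=ctrl.sense();R=Ro.from_quat(s["eef_rot"]).as_matrix()
print(s["t"],np.degrees(np.arctan2(R[1,0],R[0,0])),s["tool_pos"])
a=ctrl.get_image("wrist")["img"][:,:,::-1];cv2.imwrite("pics/w5raw.png",a);a=a[60:300,190:450];cv2.imwrite("pics/w5.png",cv2.resize(a,None,fx=2.5,fy=2.5,interpolation=2))
E
```

```text
13.9333 17.63017972258198 [0.5669 0.1998 0.1607]
```

View pics/w5.png

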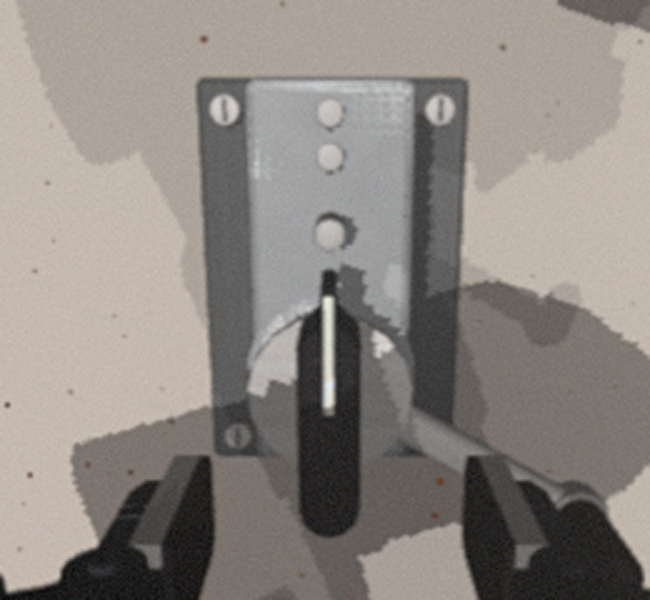

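Pointer verified: nose (330,270) is in line with the pin (330,233) and tail (329,535). Back to the post.

Request:
play_rows(
  commands=[
    [0,0,-0.05,-0.06,0.1,0,0.6],
    [0,0,-0.1,-0.12,0.2,0,0.6],
    [0,0,-0.15,-0.18,0.3,0,0.6],
    [0,0,-0.2,-0.24,0.4,0,0.6],
    [0,0,-0.25,-0.3,0.5,0,0.6],
    [0,0,-0.3,-0.36,0.6,0,0.6],
    [0,0,-0.35,-0.42,0.7,0,0.6],
    [0,0,-0.4,-0.48,0.8,0,0.6],
    [0,0,-0.45,-0.54,0.9,0,0.6],
    [0,0,-0.493,-0.567,0.937,0,0.6],
  ],
)

```text
t: 14.82
tool_pos: [0.5453, 0.1136, 0.1586]
eef_rot: [0.782, 0.623, -0.0, -0.0]
force: [-0.0, -0.0, 0.8]
opening: 0.0511
finger_force: 0.0
```

Request:
play_rows(
  commands=[
    [0,0,0,0,0,0,0.6],
    [0,0,0,0,0,0.1,0.6],
    [0,0,0,0,0,0.2,0.6],
    [0,0,0,0,0,0.3,0.6],
    [0,0,0,0,0,0.4,0.6],
    [0,0,0,0,0,0.5,0.6],
    [0,0,0,0,0,0.6,0.6],
    [0,0,0,0,0,0.7,0.6],
    [0,0,0,0,0,0.7,0.6],
    [0,0,0,0,0,0.7,0.6],
  ],
)

```text
t: 15.65
tool_pos: [0.5454, 0.1145, 0.1022]
eef_rot: [0.784, 0.621, -0.001, -0.0]
force: [0.3, 1.0, 0.9]
opening: 0.0513
finger_force: 0.0
```

Request:
play_rows(
  commands=[
    [0,0,0,0,0,0,0.1],
    [0,0,0,0,0,0,0.1],
    [0,0,0,0,0,0,0.1],
    [0,0,0,0,0,0,0.1],
    [0,0,0,0,0,0,0.1],
    [0,0,0,0,0,0,0.1],
    [0,0,0,0,0,0,0.1],
    [0,0,0,0,0,0,0.1],
    [0,0,0,0,0,0,0.1],
    [0,0,0,0,0,0,0.1],
  ],
  newtons=30,
)

```text
t: 16.48
tool_pos: [0.5461, 0.1147, 0.1033]
eef_rot: [0.784, 0.621, 0.001, 0.0]
force: [-1.1, 0.2, 5.0]
opening: 0.015
finger_force: 29.6
```

```bash
python3 - <<'E'
from h import *
from plant import ctrl
s=ctrl.sense();R=Ro.from_quat(s["eef_rot"]).as_matrix()
print(np.degrees(np.arctan2(R[1,0],R[0,0])),to_tool(np.array([.4808,.174,.1045]),0,s))
E
```

```text
76.798928275 [ 0.53577424 -0.96404993 -0.01553934]
```

Request:
play_rows(
  commands=[
    [0,0,0.05,0.006,-0.118,0,0.1],
    [0,0,0.1,0.025,-0.234,0,0.1],
    [0,0,0.15,0.055,-0.348,0,0.1],
    [0,0,0.2,0.097,-0.458,0,0.1],
    [0,0,0.25,0.151,-0.5625,0,0.1],
    [0,0,0.3,0.215,-0.661,0,0.1],
    [0,0,0.35,0.289,-0.753,0,0.1],
    [0,0,0.4,0.372,-0.836,0,0.1],
    [0,0,0.45,0.464,-0.91,0,0.1],
    [0,0,0.492,0.545,-0.964,0,0.1],
  ],
  newtons=40,
)

```text
t: 17.32
tool_pos: [0.4806, 0.1747, 0.1033]
eef_rot: [0.988, 0.152, 0.0, 0.0]
force: [0.6, -2.6, 5.2]
opening: 0.0145
finger_force: 39.9
```

Request:
play_rows(
  commands=[
    [0,0,0,0,-0.01,0,0.1],
    [0,0,0,0,-0.02,0,0.1],
    [0,0,0,0,-0.03,0,0.1],
    [0,0,0,0,-0.04,0,0.1],
    [0,0,0,0,-0.05,0,0.1],
    [0,0,0,0,-0.05,0,0.1],
    [0,0,0,0,-0.05,0,0.1],
    [0,0,0,0,-0.05,0,0.1],
    [0,0,0,0,-0.05,0,0.1],
    [0,0,0,0,-0.05,0,0.1],
  ],
)

```text
t: 18.15
tool_pos: [0.4804, 0.1751, 0.1033]
eef_rot: [0.988, 0.155, 0.0, 0.003]
force: [3.8, -11.1, 5.3]
opening: 0.0146
finger_force: 40.3
```

At the stop (11 N with no motion). One slightly firmer push, then release and rise.

Request:
play_rows(
  commands=[
    [0,0,0,0,-0.02,0,0.1],
    [0,0,0,0,-0.03,0,0.1],
    [0,0,0,0,-0.03,0,0.1],
    [0,0,0,0,-0.03,0,0.1],
    [0,0,0,0,-0.03,0,0.1],
    [0,0,0,0,-0.03,0,0.1],
    [0,0,0,0,0,0,0.1],
    [0,0,0,0,0.03,0,0.1],
    [0,0,0,0,0.04,0,0.1],
    [0,0,0,0,0.04,0,0.1],
  ],
)

```text
t: 18.98
tool_pos: [0.4806, 0.1747, 0.1033]
eef_rot: [0.988, 0.155, 0.0, 0.0]
force: [-1.4, -1.7, 6.6]
opening: 0.0142
finger_force: 40.3
```

Request:
play_rows(
  commands=[
    [0,0,0,0,0,0,0.6],
    [0,0,0,0,0,0,0.6],
    [0,0,0,0,0,0,0.6],
    [0,0,0,0,0,0,0.6],
    [0,0,0,0,0,0,0.6],
    [0,0,0,0,0,-0.2,0.6],
    [0,0,0,0,0,-0.4,0.6],
    [0,0,0,0,0,-0.6,0.6],
    [0,0,0,0,0,-0.8,0.6],
    [0,0,0,0,0,-1,0.6],
  ],
)

```text
t: 19.82
tool_pos: [0.4801, 0.1755, 0.1833]
eef_rot: [0.988, 0.155, -0.0, 0.0]
force: [0.7, 1.1, 0.6]
opening: 0.0513
finger_force: 0.0
```

Request:
play_rows(
  commands=[
    [0,0,0,-0.1,0,0,0.6],
    [0,0,0,-0.2,0,0,0.6],
    [0,0,0,-0.3,0,0,0.6],
    [0,0,0,-0.4,0,0,0.6],
    [0,0,0,-0.5,0,0,0.6],
    [0,0,0,-0.5,0,0,0.6],
    [0,0,0,-0.5,0,0,0.6],
    [0,0,0,-0.5,0,0,0.6],
    [0,0,0,-0.5,0,0,0.6],
    [0,0,0,-0.5,0,0,0.6],
  ],
)

```text
t: 20.65
tool_pos: [0.4424, 0.1633, 0.1825]
eef_rot: [0.988, 0.154, -0.0, 0.0]
force: [0.3, -0.2, 0.7]
opening: 0.0512
finger_force: 0.0
```

```bash
python3 - <<'E'
from h import *
from plant import ctrl
s=ctrl.sense();W=ctrl.get_image("wrist");img=W["img"]
cv2.imwrite("pics/w6.png",img[:,:,::-1])
# black blobs on gauge
m=(img.max(2)<45).astype(np.uint8)
n,l,st,c=cv2.connectedComponentsWithStats(m)
for i in range(1,n):
    if 60<st[i,4]<6000:
        ys,xs=np.where(l==i);q=np.c_[xs,ys].astype(np.float32);v=cv2.fitLine(q,cv2.DIST_L2,0,.01,.01).ravel()
        a=plane(W,(v[2]-v[0]*15,v[3]-v[1]*15),.155);b=plane(W,(v[2]+v[0]*15,v[3]+v[1]*15),.155)
        print(st[i],c[i],"world dir",np.degrees(np.arctan2(*(b-a)[1::-1])),"mid",plane(W,c[i],.15))
E
```

```text
[316  59  21  11 103] [326.25242718  64.93203883] world dir -70.6512313237629 mid [0.5386621  0.19310133 0.15      ]
[217 234  31  24 213] [230.58685446 246.45070423] world dir -39.4839279399755 mid [0.40128205 0.22212279 0.15      ]
```

The stop was felt, and the tool returned to the original tight position. The gripper is clear of everything, so I'm handing in.

```bash
python3 -c "
from plant import ctrl
print(ctrl.job_done())"
```

```text
the job is handed in; nothing more can be done
None
```

I loosened the tall gauge's nut about 59°, turned its pointer knob to line up with the index pin (checked by camera) and swung the lever back to its tight stop (judged by force and position, not camera). The low gauge wasn't touched, and the job was handed in at about 21 s.

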